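# Check the closing load of a sprung tilt-out bin and mark the reading

## Robot

A 6-joint arm with a two-finger parallel gripper is mounted at the origin on the work surface. World frame = base frame: x ahead of the robot, y to its left, z up, the work surface at z = 0. Lengths are in mm, angles in rad, forces in N, time in s.
With the tool pointing down it reaches from about 275 to 750 mm from the base axis. Payload 10.2 kg.
Tool frame: the origin (TCP) lies at the very end of the fingers, on their centre line; the grasp point (between the pads) lies 19 mm behind it; z points along the fingers, y is the line along which they close (so a half turn about z gives the same grasp; the last joint's range is limited). The gripper opens to 85 mm and grips with 20 to 120 N. Pads are 22 mm wide; open, the fingers measure 114 mm over their backs; the gripper's body (76 mm by 85 mm) begins 54 mm behind the grasp point. The pads swing forward as they close: fully open they stand 13 mm farther back than shut.
Start: joints at [-1.409, 0.313, 1.498, -0, 1.331, -0.223], TCP at [197.059, -486.62, 231.294] pointing down, gripper open.
Joint ranges: [-2.94, 2.94], [-0.97, 2.17], [0.19, 2.56], [-1.23, 4.37], [0.02, 3.11], [-2.88, 2.88]. Speed limits (rad/s): [2.39, 2.39, 3.01, 3.14, 3.14, 3.14].

## Interface

Orientations are given as a unit quaternion [w, x, y, z].
In Python, from rig import * gives the robot as it stands. The module is installed in compiled form; this text tells all that it offers.
- The arm moves only by the shell command python3 -m crank 'ROWS' [FORCE]. ROWS is JSON, a list that holds one entry, the list of rows, each a list of 7 numbers: the shift along the tool's x, y, z in units of 25 mm (1.0 is 25 mm), then the turn, a rotation vector about the tool's x, y, z in units of 8 degrees (1.0 is 8 degrees), then the finger opening in mm, from 0 to 85.4. A call has exactly 8 rows; each row shifts and turns the commanded pose from where the row before left it, along the tool's axes as they then stand; what a row does not reach is not made up. A row lasts 1/10 s, in which the tool goes at most 50 mm and 8.59 degrees, less where a joint would pass 70% of its speed; a pose out of reach is approached as far as the arm can. A call is refused whole if a number of a shift passes 1 or a number of a turn 1, either way. A call with a gripper value outside its range is refused whole. The fingers move at their own pace and stop on an object; FORCE is the grip in N (left out, the last holds). Time passes only in rows, so rows that do not move let the fingers close, or fill a call up. It gives the time, the measured TCP pose, the force, the opening and the grip force at its end, in the units of the state.
- sense(): the state, without advancing time (a new reading comes with each control period).
- capture(name): name is "side" or "top"; returns the picture (384x512x3 uint8, blue, green, red); there is no depth.
- camera_model(name): a dict with "fx", "fy", "cx", "cy" (pixels), "world_from_camera" (4x4, takes a point from camera to world coordinates). Camera axes: x right, y up, looking along -z (the intrinsics and any distortion apply to the point x, -y, -z); pixel columns grow to the right and rows downward; lengths in mm; the calibration is good to about 2 mm. A picture is of the moment at which its call begins. camera_model takes no time and is no camera call.
- finish_job(): hands the job in; it is judged then, once.
The state is a dict: "time_s": time; "joints": joint angles; "dq": joint speeds; "tau": joint torques, N m; "eef_pos": TCP position; "ee_rot": TCP orientation; "force": force on the tool from outside, world axes, zero at the start; "wrist_torque": the same for the moment, N m; "grip_width": opening from 0.0 (shut) to 1.0 (fully open); "grip_force": force on a finger pad.
Only numpy, scipy, OpenCV 4.12 (cv2) and the standard library are available. Lean on these libraries where they do the work, as an engineer would, in place of code of your own. Each camera call takes 0.05 s, during which the arm holds its last target. There are 200 camera calls.

## Task

Check the closer spring of the tilt-out bin: push the orange bar of its sprung arm away from you with the fingertips until it carries 10 N (9 to 11, never above 12) and hold it there steadily for about a second, then ease it back gently, without letting it snap, until the bin hangs fully open again. The arm leaves the yellow drag pointer at its furthest deflection on the scale; without touching that pointer, slide the red tab until its line is level with the yellow one, and let go. Leave the mug, atomizer, coaster and watch stand where they are.

Things in the scene. Friction and masses are not known exactly. Their poses are not given: they have to be found in the camera images.
- gauge: Fixed white tilt-out unit. Origin on the dresser top below the hinge shaft (along y at x 0, z 35 mm); x runs away from the robot (push direction, scale direction), y along the unit, z up. In mm: carcass x 0..130, y -170..40, 195 high; open bin leans out to x -130 at y -160..30, up to z 165; grey scale deck x -65..105, y 125..225, top z 50, a tick every 5 mm of x, long ones every 10.
- tiltbin (a joint): Angle (rad) of the blue-fronted bin and its steel closer arm, one rigid piece on the shaft: 0 = hanging fully open (rest stop, every start), grows as the arm is pushed to unit +x, stop at 0.75. A spring and the bin's weight (unknown, differs per start) drive it back. 10 N on the bar gives 0.18 to 0.5 rad: go by the felt force; near there the bar gives about 5 to 9 mm per newton.
- push_bar (a point): Orange round bar, smooth and slippery (friction 0.06, so the felt force is the push itself), at the top of the closer arm, 16 mm diameter, 66 long, along the unit's y: the place to push. Origin at its centre, at rest at x -30, y 95, z 163 mm in the unit's frame, 131 mm from the shaft about which it swings. Free space in front (unit -x), above and 25 mm below it.
- telltale: Yellow drag pointer, sliding along the scale (unit +x) with 85 mm travel; at the start its line stands at unit x -12 to -8 mm. Not to be touched. Pushed only by a steel pin on the arm 85 mm from the shaft (about 0.65 times the bar's travel), it stays by friction where the arm left it. Its flag, 4 x 12 mm, rises to z 131 at unit y 138. Origin: below its line, at unit y 0, z 0.
- telltale_line (a point): Tip of the yellow pointer's 3 mm wide line on the scale, at unit y 168, z 55; its x axis is along the scale (the unit's x).
- tab (a joint): Position (m) of the red tab along the scale (unit +x), 0 with its line at unit x -12 mm (the zero of the yellow pointer). Travel -12 to 88 mm; starts at 62 to 86 mm. Slides with about 1.5 N friction and stays where it is left.
- tab_line (a point): Tip of the red tab's 3 mm wide line on the scale, at unit y 172, z 55; axes as the unit's.
- tab_top (a point): Centre of the top of the red tab's grip, an upright block 14 mm (along unit x) x 24 mm (along y), from the deck up to z 108; it can be pinched across its 14 mm from above, free for 35 mm down and 40 mm on both sides along x. Centre at unit y 202.
- mug: Lime green ceramic mug, 76 mm across, 92 high, handle at its +y, make-up brushes up to 170 mm; origin under its centre. Bystander.
- atomizer: Amber glass perfume atomizer with chrome cap, 62 mm across, 100 high; origin under its centre. Bystander.
- coaster: Round slate coaster, 96 mm across, 8 thick, with a chrome hair clip lying on it; origin under its centre. Bystander.
- watch_stand: Wooden watch stand with a watch, foot 84 mm across, 130 high; origin under its centre. Bystander.

How it is judged (in metres and radians):
On the way, in this order (a step that is already met when the one before it is completed fails the run):
1. the orange bar is held steadily at 9 to 11 N by the fingers (contact force between the fingers and push_bar between 9 and 11 N and velocity of joint tiltbin between -0.15 and 0.15 rad/s), for 0.6 s.
2. the arm is eased back until the bin hangs fully open, with the fingers off the bar (value of joint tiltbin below 0.02 rad and contact force between the fingers and push_bar below 0.2 N), for 0.2 s.
At the end, for the whole second after the job is handed in: The red tab's line is level with the yellow pointer's line within 3 mm along the scale and at rest, the yellow pointer still shows the deflection (over 9 mm), and the bin hangs fully open (within 0.02 rad) (x of tab_line in the frame of telltale_line between -0.003 and 0.003 m and x of telltale_line in the frame of gauge above -0.003 m and value of joint tiltbin below 0.02 rad and velocity of joint tab between -0.005 and 0.005 m/s); the robot touches nothing.
It fails at once if the bar is pushed with more than 12 N (contact force between the fingers and push_bar above 12 N).
It fails at once if the arm snaps back (faster than 1 rad/s) (velocity of joint tiltbin below -1 rad/s).
It fails at once if the robot touches the yellow pointer (contact force between any of the fingers, the arm and telltale above 0.3 N).
It fails at once if the mug, atomizer, coaster or watch stand is shifted by over 20 mm or tipped (distance of any of mug, atomizer, coaster, watch_stand from where it was at the start of the episode above 0.02 m or angle between any of mug, atomizer, coaster, watch_stand's own z axis and vertical above 0.3 rad).
It also fails if it takes over 64 s, if anything falls off the work surface, if the arm or the gripper's body presses on something with over 40 N, if the wrist force passes 120 N, or if a joint passes its speed limit or range.

## Working session

There is one attempt and no reset: what is moved stays moved. The work goes in short steps, Python scripts to look and compute and a shell command to move; the robot and the scene stay as the last step left them, time stands still between calls to the robot, and variables do not carry over. Pictures are saved under pics/ and viewed, at most 10 in all, crops included, and the job is handed in when it is done.

```bash
mkdir -p pics
python3 - <<'E'
from rig import *
import cv2
for n in("side","top"):
    im=capture(n); cv2.imwrite(f"pics/{n}0.png",im); m=camera_model(n); print(n,m)
s=sense();print(s)
E
```

```text
side {'fx': 426.4234242640443, 'fy': 426.4234242640443, 'cx': 262.7163101677276, 'cy': 187.40605825566308, 'world_from_camera': array([[ 3.91510993e-01,  8.76395749e-01, -2.80445420e-01,
         1.32785552e+02],
       [-9.20172403e-01,  3.72428812e-01, -1.20745720e-01,
        -2.14537322e+02],
       [-1.37508111e-03,  3.05331413e-01,  9.52245156e-01,
         1.37387257e+03],
       [ 0.00000000e+00,  0.00000000e+00,  0.00000000e+00,
         1.00000000e+00]])}
top {'fx': 422.40401596252906, 'fy': 422.40401596252906, 'cx': 259.1357340784009, 'cy': 197.3829034033393, 'world_from_camera': array([[-1.44730719e-02,  9.91289380e-01, -1.30904145e-01,
         3.63186971e+02],
       [-9.99873052e-01, -1.34756550e-02,  8.50210578e-03,
        -7.02079928e+01],
       [ 6.66402807e-03,  1.31010579e-01,  9.91358572e-01,
         1.16575998e+03],
       [ 0.00000000e+00,  0.00000000e+00,  0.00000000e+00,
         1.00000000e+00]])}
{'time_s': 0.1, 'joints': array([-1.40938777e+00,  3.13347663e-01,  1.49837482e+00,  6.61668008e-06,
        1.33098588e+00, -2.23396563e-01]), 'dq': array([-8.04489477e-04, -2.27093456e-03, -1.23242070e-03,  3.40490589e-05,
       -7.31962312e-05, -5.53455138e-04]), 'tau': array([ 2.98554616e-03, -4.12897396e+01, -2.60144395e+01, -1.10045207e-04,
        3.02319007e-03, -3.12999589e-06]), 'eef_pos': array([ 197.02736209, -486.37554745,  230.81087321]), 'ee_rot': array([-5.57488498e-04,  9.81547655e-01,  1.91216868e-01,  2.04991063e-05]), 'force': array([-0.21499958,  0.2210809 ,  0.14346604]), 'wrist_torque': array([-0.00249723, -0.05075988, -0.02526914]), 'grip_force': 0.0, 'grip_width': 1.0027180847822459}
```

View pics/side0.png

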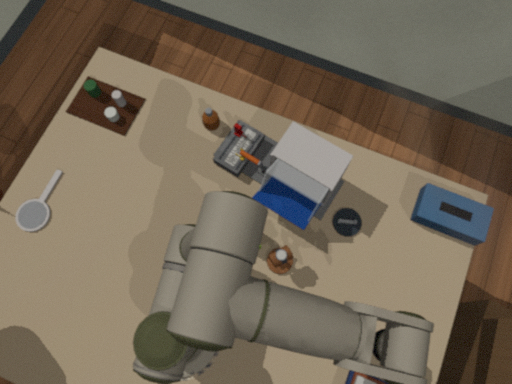

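View pics/top0.png

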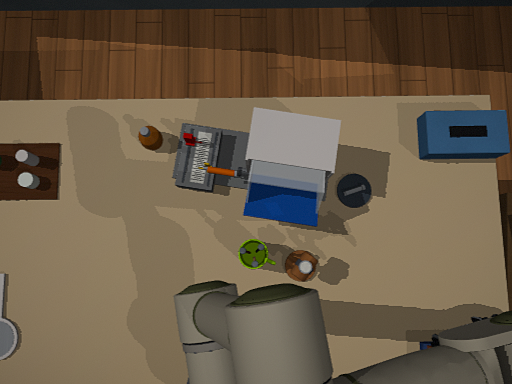

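The top view shows the unit at about (175–340, 108–225), with the orange bar near (222,171), the red tab near (189,140) and the scale between them. The mug is at (253,254), the watch stand at (301,265), the atomizer at (150,137) and the coaster at (354,190). In the side view the bar is near (250,158) and the tab near (238,129). I'll enlarge both.

Run:
```python
import cv2
a=cv2.imread("pics/top0.png")[110:210,165:265]; b=cv2.imread("pics/side0.png")[110:190,205:285]
cv2.imwrite("pics/ct.png",cv2.resize(a,(600,600),interpolation=cv2.INTER_CUBIC))
cv2.imwrite("pics/cs.png",cv2.resize(b,(600,600),interpolation=cv2.INTER_CUBIC))
```

```text
(no output)
```

View pics/ct.png

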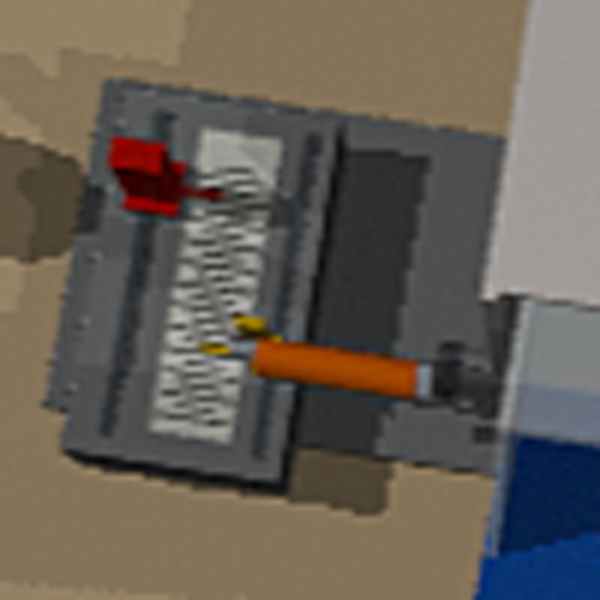

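View pics/cs.png

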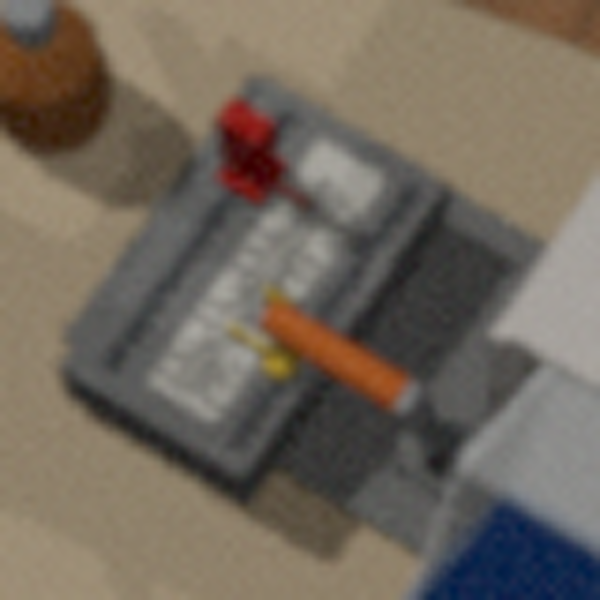

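The top crop shows the bar from (255,357) to (416,380), the tab top near (138,155), the yellow line tip near (205,348) and the red line tip near (221,194). The side crop shows the bar from (268,315) to (405,392) and the tab top near (247,125). The deck corners are clear in both crops. I'll fit the unit's pose and triangulate these points.

```bash
cat > h.py <<'E'
from rig import *
import numpy as np
from scipy.optimize import least_squares as LS
CM={n:camera_model(n) for n in("side","top")}
def proj(n,p):
    m=CM[n];T=np.linalg.inv(m["world_from_camera"]);c=T[:3,:3]@np.asarray(p,float)+T[:3,3]
    return np.array([m["fx"]*c[0]/-c[2]+m["cx"],m["fy"]*-c[1]/-c[2]+m["cy"]])
def tri(a,b):
    r=LS(lambda p:np.r_[proj("top",p)-a,proj("side",p)-b],[500,0,100]); return r.x,np.abs(r.fun).max()
def T(u,v):return np.array([(u+.5)/6-.5+165,(v+.5)/6-.5+110])
def S(u,v):return np.array([(u+.5)/7.5-.5+205,(v+.5)/7.5-.5+110])
def U(q,p):
    c,s=np.cos(q[2]),np.sin(q[2]);return np.array([q[0]+c*p[0]-s*p[1],q[1]+s*p[0]+c*p[1],p[2]])
E
python3 - <<'E'
from h import *
for nm,a,b in(("bar",T(336,368),S(336,353)),("barL",T(255,357),S(268,315)),("barR",T(416,380),S(405,392)),("tab",T(138,155),S(247,125)),("deck-65,225",T(65,447),S(70,370)),("yl",T(205,348),S(232,330)),("rl",T(221,194),S(305,200))):print(nm,*tri(a,b))
O=[((-30,128,163),T(255,357),S(268,315)),((-30,62,163),T(416,380),S(405,392)),((-65,225,50),T(65,447),S(70,370)),((-65,125,50),T(283,483),S(245,487)),((105,225,50),T(108,80),S(255,80)),((105,125,50),T(342,125),S(440,188))]
r=LS(lambda q:np.concatenate([np.r_[proj("top",U(q,p))-a,proj("side",U(q,p))-b] for p,a,b in O]),[550,-50,0])
print(r.x,np.round(r.fun.reshape(-1,4),1).tolist()); q=r.x
for nm,p in(("bar",(-30,95,163)),("tab y202 x60",(60,202,108))):print(nm,U(q,p))
for nm,px in(("yl",T(205,348)),("rl",T(221,194))):
    f=LS(lambda x:proj("top",U(q,(x[0],x[1],55)))-px,[0,170]);print(nm,f.x)
f=LS(lambda x:np.r_[proj("top",U(q,(x[0],202,108)))-T(138,155),proj("side",U(q,(x[0],202,108)))-S(247,125)],[50]);print("tabx",f.x,f.fun)
m=cv2=None
for n,px in(("mug",(253,254)),("atom",(150,137)),("watch",(301,265))):
    print(n,LS(lambda x:proj("top",(x[0],x[1],95))-px,[400,0]).x)
E
```

```text
bar [557.69547912  11.72976319 181.25098736] 0.02284627824144536
barL [563.05463067  44.03105836 178.58677873] 0.0036131497878102437
barR [552.42236736 -20.12248036 182.40748217] 0.18382136520926906
tab [663.85451582 101.63295483 115.26644005] 0.2019908085010229
deck-65,225 [549.03724654 141.97049659  54.16144962] 0.33456712850147596
yl [588.75567286  78.39732038  72.43843433] 0.08283015497363522
rl [654.99761293  70.94022755  82.1797469 ] 0.41896708361693413
[ 5.77838202e+02 -8.53104982e+01 -1.48116577e-01] [[0.1, -0.3, 0.3, 0.6], [0.3, -0.6, 0.4, 0.9], [-1.3, 1.0, -1.8, 0.5], [-0.6, -0.0, 0.2, -0.3], [1.5, 1.1, 0.9, -0.1], [-1.2, -1.6, 1.1, -0.6]]
bar [562.18636016  13.07659367 163.        ]
tab y202 x60 [666.99151891 105.62322354 108.        ]
yl [-10.03625938 166.26685347]
rl [ 60.60309863 169.84506466]
tabx [59.82119002] [-1.23203947 -0.23030691 -0.42334921 -0.24536656]
mug [361.32616568 -61.90096151]
atom [666.87935291 202.22811865]
watch [ 332.26796168 -181.80861659]
```

The fit agrees with the text: the bar height is consistent given the short baseline, the yellow line is at −10 mm and the tab at about 72 mm on its joint. First I turn the tool to the unit's axes, close the fingers and travel to a point in front of the bar.

```bash
python3 -m crank '[[[0,0,0,0,0,0.96,0],[0,0,0,0,0,0.96,0],[0,0,0,0,0,0.96,0],[0,0,0,0,0,0.96,0],[0.44,-1,0,0,0,0,0],[0.44,-1,0,0,0,0,0],[0.44,-1,0,0,0,0,0],[0.44,-1,0,0,0,0,0]]]' 60
python3 -m crank '[[[0.44,-1,0,0,0,0,0],[0.44,-1,0,0,0,0,0],[0.44,-1,0,0,0,0,0],[0.44,-1,0,0,0,0,0],[0.44,-1,0,0,0,0,0],[0.44,-1,0,0,0,0,0],[0.44,-1,0,0,0,0,0],[0.44,-1,0,0,0,0,0]]]'
```

```text
time_s: 0.9
eef_pos: [256.0, -393.3, 231.0]
ee_rot: [-0.0, 0.997, -0.076, -0.0]
force: [0.5, -0.1, 0.2]
grip_width: -0.0
grip_force: 0.0
time_s: 1.7
eef_pos: [373.1, -208.8, 231.1]
ee_rot: [-0.0, 0.997, -0.076, -0.0]
force: [0.0, -0.3, 0.4]
grip_width: -0.002
grip_force: 0.0
```

```bash
cat >> h.py <<'E'
from scipy.spatial.transform import Rotation as R
Q=np.array([578,-85.3,-.152])
def st():
    s=sense();q=s["ee_rot"];M=R.from_quat(np.r_[q[1:],q[0]]).as_matrix();p=s["eef_pos"]
    c,sn=np.cos(Q[2]),np.sin(Q[2]);d=p[:2]-Q[:2]
    print("t",round(s["time_s"],2),"unit",np.round([c*d[0]+sn*d[1],-sn*d[0]+c*d[1],p[2]],1),"F unit",np.round([c*s["force"][0]+sn*s["force"][1],-sn*s["force"][0]+c*s["force"][1],s["force"][2]],2),"toolx,y ang",np.round([np.arctan2(M[1,0],M[0,0]),np.arctan2(M[1,1],M[0,1])],3),"z",np.round(M[:,2],3),"gw",s["grip_width"],"gf",s["grip_force"])
    return M,p
def need(u):
    M,p=st();print("units",np.round(M.T@(U(Q,u)-p)/25,2))
E
python3 -c "
from h import *
need((-75,95,200))"
```

```text
t 1.7 unit [-183.8 -153.1  231.1] F unit [ 0.05 -0.29  0.41] toolx,y ang [-0.151 -1.722] z [-0.  0. -1.] gw -0.0017067700250967706 gf 0.0
units [ 4.36 -9.92  1.25]
```

```bash
python3 -m crank '[[[0.43,-1,0,0,0,0,0],[0.43,-1,0,0,0,0,0],[0.43,-1,0,0,0,0,0],[0.43,-1,0,0,0,0,0],[0.43,-1,0,0,0,0,0],[0.43,-1,0,0,0,0,0],[0.43,-1,0,0,0,0,0],[0.43,-1,0,0,0,0,0]]]' >/dev/null
python3 -m crank '[[[0.43,-1,0.3,0,0,0,0],[0.43,-0.9,0.5,0,0,0,0],[0,0,0.6,0,0,0,0],[0,0,0,0,0,0,0],[0,0,0,0,0,0,0],[0,0,0,0,0,0,0],[0,0,0,0,0,0,0],[0,0,0,0,0,0,0]]]'
python3 - <<'E'
from h import *
import cv2
need((-50,95,147))
a=capture("top")[100:230,150:310];b=capture("side")[95:225,190:350]
cv2.imwrite("pics/a1.png",np.vstack([cv2.resize(x,None,fx=2.3,fy=2.3,interpolation=2) for x in(a,b)]))
E
```

```text
time_s: 3.3
eef_pos: [516.5, 18.2, 196.8]
ee_rot: [0.0, 0.997, -0.076, 0.0]
force: [0.1, 0.3, 0.1]
grip_width: 0.002
grip_force: 0.0
t 3.3 unit [-76.5  93.  196.8] F unit [0.06 0.35 0.05] toolx,y ang [-0.152 -1.723] z [ 0.001 -0.    -1.   ] gw 0.002048477029133058 gf 0.0
units [ 1.06 -0.08  1.99]
```

View pics/a1.png

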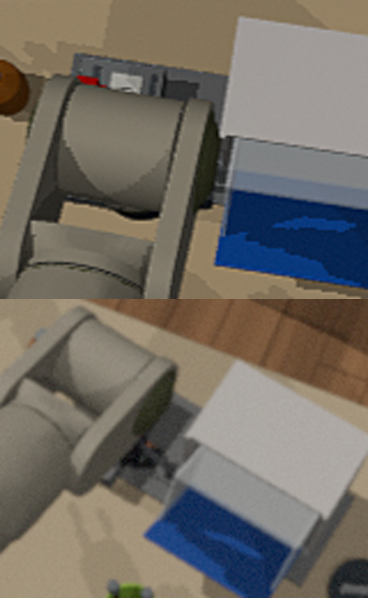

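The wrist covers most of the bar in both views, as expected, so contact will be found by feel. I lower the tool, then creep forward.

```bash
python3 -m crank '[[[0,0,0.6,0,0,0,0],[0,0,0.7,0,0,0,0],[0,0,0.7,0,0,0,0],[0.2,0,0,0,0,0,0],[0.2,0,0,0,0,0,0],[0.1,0,0,0,0,0,0],[0,0,0,0,0,0,0],[0,0,0,0,0,0,0]]]' >/dev/null; python3 -c "
from h import *
st()"
python3 -m crank '[[[0.06,0,0,0,0,0,0],[0.06,0,0,0,0,0,0],[0.06,0,0,0,0,0,0],[0.06,0,0,0,0,0,0],[0.06,0,0,0,0,0,0],[0.06,0,0,0,0,0,0],[0,0,0,0,0,0,0],[0,0,0,0,0,0,0]]]' >/dev/null; python3 -c "
from h import *
st()"
```

```text
t 4.2 unit [-63.9  93.3 146.8] F unit [ 0.54 -0.89  0.1 ] toolx,y ang [-0.151 -1.722] z [ 0.001 -0.    -1.   ] gw -0.0016875749332241686 gf 0.0
t 5.0 unit [-55.1  93.3 146.3] F unit [-0.17  1.32  0.52] toolx,y ang [-0.151 -1.722] z [-0.  0. -1.] gw 0.00022528476040783947 gf 0.0
```

```bash
for i in 1 2 ; do python3 -m crank '[[[0.06,0,0,0,0,0,0],[0.06,0,0,0,0,0,0],[0.06,0,0,0,0,0,0],[0.06,0,0,0,0,0,0],[0.06,0,0,0,0,0,0],[0.06,0,0,0,0,0,0],[0,0,0,0,0,0,0],[0,0,0,0,0,0,0]]]' >/dev/null; python3 -c "
from h import *
st()"; done
```

```text
t 5.8 unit [-46.8  93.4 145.9] F unit [-5.57 -0.58  0.27] toolx,y ang [-0.151 -1.722] z [-0.002  0.    -1.   ] gw 0.001067459777400376 gf 2.5337503664195538
t 6.6 unit [-37.9  93.4 146. ] F unit [-6.11 -0.04  0.77] toolx,y ang [-0.151 -1.722] z [-0.002  0.    -1.   ] gw 0.0024278586827233993 gf 3.069794923067093
```

```bash
cat >> h.py <<'E'
def favg(n=6):
    c,sn=np.cos(Q[2]),np.sin(Q[2]);f=[]
    for _ in range(n):
        capture("top");F=sense()["force"];f.append(-(c*F[0]+sn*F[1]))
    print("push",np.round(f,2),"mean",np.mean(f).round(2))
E
python3 -m crank '[[[0.06,0,0,0,0,0,0],[0.06,0,0,0,0,0,0],[0.06,0,0,0,0,0,0],[0.06,0,0,0,0,0,0],[0.06,0,0,0,0,0,0],[0.06,0,0,0,0,0,0],[0,0,0,0,0,0,0],[0,0,0,0,0,0,0]]]' >/dev/null; python3 -c "
from h import *
st();favg(6)"
```

```text
t 7.4 unit [-29.   93.4 145.9] F unit [-6.7  -0.34  0.92] toolx,y ang [-0.151 -1.722] z [-0.003  0.    -1.   ] gw -0.0012947537676356391 gf 3.5876676812767982
push [8.04 6.79 7.09 7.86 6.49 6.97] mean 7.21
```

```bash
python3 -m crank '[[[0.06,0,0,0,0,0,0],[0.06,0,0,0,0,0,0],[0.06,0,0,0,0,0,0],[0.06,0,0,0,0,0,0],[0.06,0,0,0,0,0,0],[0.06,0,0,0,0,0,0],[0,0,0,0,0,0,0],[0,0,0,0,0,0,0]]]' >/dev/null; python3 -c "
from h import *
st();favg(12)"
```

```text
t 8.5 unit [-20.2  93.4 145.9] F unit [-7.89 -0.92  2.08] toolx,y ang [-0.151 -1.722] z [-0.003  0.001 -1.   ] gw 0.003953506847138054 gf 4.087509401142597
push [8.07 8.89 7.41 7.81 7.68 8.44 8.6  7.53 8.04 8.2  8.27 6.91] mean 7.99
```

```bash
python3 -m crank '[[[0.06,0,0,0,0,0,0],[0.06,0,0,0,0,0,0],[0.06,0,0,0,0,0,0],[0.06,0,0,0,0,0,0],[0.06,0,0,0,0,0,0],[0.06,0,0,0,0,0,0],[0,0,0,0,0,0,0],[0,0,0,0,0,0,0]]]' >/dev/null; python3 -c "
from h import *
st();favg(12)"
```

```text
t 9.9 unit [-11.4  93.4 145.8] F unit [-9.62 -0.25  1.31] toolx,y ang [-0.151 -1.722] z [-0.004  0.001 -1.   ] gw -0.0010098997388235732 gf 4.58376869559288
push [ 9.21  8.72  8.83 10.23  9.22  8.58  9.93  8.68  9.81  9.31  9.11  9.21] mean 9.24
```

```bash
python3 -m crank '[[[0.06,0,0,0,0,0,0],[0.06,0,0,0,0,0,0],[0.06,0,0,0,0,0,0],[0.06,0,0,0,0,0,0],[0,0,0,0,0,0,0],[0,0,0,0,0,0,0],[0,0,0,0,0,0,0],[0,0,0,0,0,0,0]]]' >/dev/null; python3 -c "
from h import *
st();favg(20)"
```

```text
t 11.3 unit [ -5.6  93.3 145.6] F unit [-10.2   -0.3    0.46] toolx,y ang [-0.151 -1.722] z [-0.004  0.001 -1.   ] gw 0.0003555315277586907 gf 4.926982931792736
push [10.21 10.4   9.31  9.83  9.75  9.47  9.98  9.44 10.44 10.76  9.95 10.12
 10.3   9.47  9.98  9.8  10.36  9.92  9.95  9.06] mean 9.93
```

The force held at a mean of 9.93 N for over a second. Now I ease back slowly.

```bash
python3 -m crank '[[[-0.05,0,0,0,0,0,0],[-0.1,0,0,0,0,0,0],[-0.1,0,0,0,0,0,0],[-0.1,0,0,0,0,0,0],[-0.1,0,0,0,0,0,0],[-0.1,0,0,0,0,0,0],[-0.1,0,0,0,0,0,0],[-0.1,0,0,0,0,0,0]]]' >/dev/null
python3 -m crank '[[[-0.1,0,0,0,0,0,0],[-0.1,0,0,0,0,0,0],[-0.1,0,0,0,0,0,0],[-0.1,0,0,0,0,0,0],[-0.1,0,0,0,0,0,0],[-0.1,0,0,0,0,0,0],[-0.1,0,0,0,0,0,0],[-0.06,0,0,0,0,0,0]]]' >/dev/null;  python3 -c "
from h import *
st()"
python3 -m crank '[[[-0.06,0,0,0,0,0,0],[-0.06,0,0,0,0,0,0],[-0.06,0,0,0,0,0,0],[-0.06,0,0,0,0,0,0],[-0.06,0,0,0,0,0,0],[-0.06,0,0,0,0,0,0],[-0.06,0,0,0,0,0,0],[-0.06,0,0,0,0,0,0]]]' >/dev/null
python3 -m crank '[[[-0.1,0,0,0,0,0,0],[-0.2,0,0,0,0,0,0],[-0.2,0,0,0,0,0,0],[-0.2,0,0,0,0,0,0],[0,0,0,0,0,0,0],[0,0,0,0,0,0,0],[0,0,0,0,0,0,0],[0,0,0,0,0,0,0]]]' >/dev/null
python3 -c "
from h import *
st();favg(4)"
```

```text
t 13.9 unit [-42.8  93.4 145.8] F unit [-5.27  0.6  -0.97] toolx,y ang [-0.151 -1.722] z [-0.002  0.    -1.   ] gw 0.0011834831296422532 gf 2.5613244250416756
t 15.5 unit [-71.2  93.3 146.3] F unit [ 0.04  0.07 -0.15] toolx,y ang [-0.151 -1.722] z [ 0. -0. -1.] gw 0.0015884759571448727 gf 0.0
push [ 0.15 -0.2   0.45 -0.61] mean -0.05
```

```bash
python3 -m crank '[[[0,0,-0.8,0,0,0,0],[0,0,-1,0,0,0,0],[0,0,-1,0,0,0,0],[-0.5,1,-0.8,0,0,0,0],[-0.5,1,0,0,0,0,0],[-0.5,1,0,0,0,0,0],[-0.5,1,0,0,0,0,0],[-0.5,1,0,0,0,0,0]]]' >/dev/null
python3 -m crank '[[[-0.5,1,0,0,0,0,0],[-0.3,1,0,0,0,0,0],[0,1,0,0,0,0,0],[0,1,0,0,0,0,0],[0,0,0,0,0,0,0],[0,0,0,0,0,0,0],[0,0,0,0,0,0,0],[0,0,0,0,0,0,0]]]' >/dev/null
python3 - <<'E'
from h import *
import cv2
st()
F=[np.mean([capture(n).astype(float) for _ in range(4)],0) for n in("top","side")]
a,b=[f.clip(0,255).astype(np.uint8) for f in F]
cv2.imwrite("pics/top2.png",a);cv2.imwrite("pics/side2.png",b)
A=cv2.resize(a[120:195,175:225],(400,600),interpolation=2);B=cv2.resize(b[115:175,210:250],(400,600),interpolation=2)
cv2.imwrite("pics/a2.png",np.hstack([A,B]))
E
```

```text
t 17.3 unit [-153.7 -131.   236.3] F unit [ 0.86  0.06 -0.14] toolx,y ang [-0.15  -1.721] z [ 0.  0. -1.] gw -0.00029548243769706643 gf 0.0
```

View pics/a2.png

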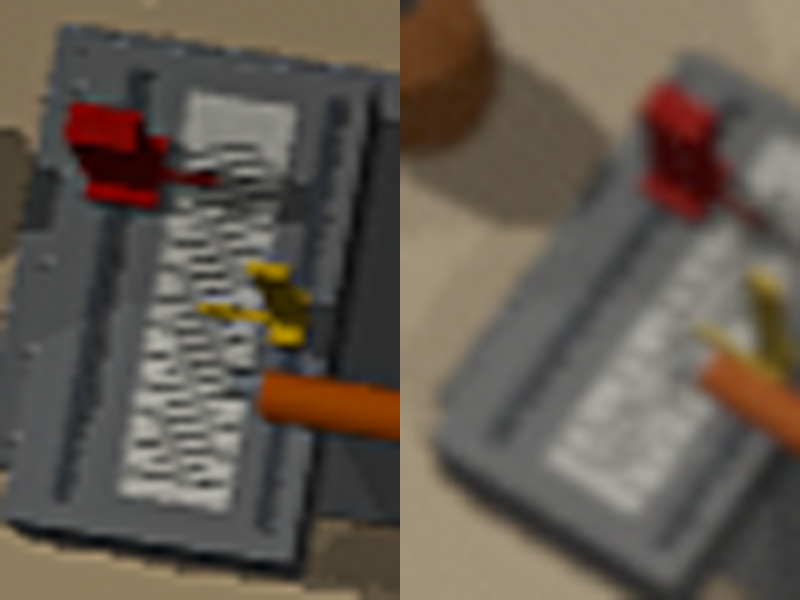

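The left half (top view, ×8) shows the yellow line tip at (200,309), the red line tip at (213,181) and the tab's top face centred at (103,118). The bin is back and the bar is at rest.

Run:
```python
from h import *
T8=lambda u,v:np.array([(u+.5)/8-.5+175,(v+.5)/8-.5+120])
S10=lambda u,v:np.array([(u-400+.5)/10-.5+210,(v+.5)/10-.5+115])
for nm,px in(("yl",T8(200,309)),("rl",T8(213,181)),("yl2",T8(240,313)),("rl2",T8(175,175))):
    print(nm,LS(lambda x:proj("top",U(Q,(x[0],x[1],55)))-px,[0,170]).x)
for nm,px in(("yl",S10(698,328)),("rl",S10(760,220))):
    print(nm,LS(lambda x:proj("side",U(Q,(x[0],x[1],55)))-px,[0,170]).x)
for n,px in(("top",T8(103,118)),("side",S10(680,103))):
    print("tab",n,LS(lambda x:proj(n,U(Q,(x[0],x[1],108)))-px,[60,202]).x)
for n,px in(("top",T8(103,118)),):
    print("bar proj",proj("top",U(Q,(-30,128,163))),T8(262,397))
need((54,202,170))
```

```text
yl [ 14.81893214 168.02926158]
rl [ 58.95823248 170.53962867]
yl2 [ 15.32287787 154.54489   ]
rl2 [ 59.23239473 183.53648261]
yl [ 16.73651739 169.66676934]
rl [ 60.98136477 173.20310229]
tab top [ 61.55066567 199.79940348]
tab side [ 63.13796657 203.09990913]
bar proj [207.1150345  168.46422445] [207.3125 169.1875]
t 17.7 unit [-153.7 -131.7  236.3] F unit [0.68 1.11 0.34] toolx,y ang [-0.151 -1.722] z [-0.  0. -1.] gw -0.0011901564448873409 gf 0.0
units [  8.32 -13.34   2.65]
```

Both views put the lines 44 mm apart. I go above the tab, turning the tool to pinch along the unit's x.

```bash
python3 -m crank '[[[0.61,-0.95,0,0,0,0,0],[0.61,-0.95,0,0,0,0,0],[0.61,-0.95,0,0,0,0,0],[0.61,-0.95,0,0,0,0,0],[0.61,-0.95,0,0,0,0,0],[0.61,-0.95,0,0,0,0,0],[0.61,-0.95,0,0,0,0,0],[0.61,-0.95,0,0,0,0,0]]]' >/dev/null
python3 -m crank '[[[0.61,-0.95,0,0,0,0,0],[0.61,-0.95,0,0,0,0,0],[0.61,-0.95,0,0,0,0,0],[0.61,-0.95,0,0,0,0,0],[0.61,-0.95,0,0,0,0,0],[0.61,-0.95,0,0,0,0,0],[0,0,0,0,0,-0.94,40],[0,0,0,0,0,-0.94,40]]]' >/dev/null
python3 -m crank '[[[0,0,0,0,0,-0.94,40],[0,0,0,0,0,-0.94,40],[0,0,0,0,0,-0.94,40],[0,0,0,0,0,-0.94,40],[0,0,0,0,0,-0.94,40],[0,0,0,0,0,-0.94,40],[0,0,0,0,0,-0.94,40],[0,0,0,0,0,-0.94,40]]]' >/dev/null
python3 -m crank '[[[0,0,0,0,0,-0.94,40],[0,0,0,0,0,-0.94,40],[0,0,0.5,0,0,0,40],[0,0,0.5,0,0,0,40],[0,0,0.4,0,0,0,40],[0,0,0,0,0,0,40],[0,0,0,0,0,0,40],[0,0,0,0,0,0,40]]]' >/dev/null
python3 -c "
from h import *
need((60.5,202,82))"
```

```text
t 20.9 unit [ 59.8 200.9 201.8] F unit [ 1.3   0.64 -0.39] toolx,y ang [ 1.423 -0.148] z [ 0.001 -0.    -1.   ] gw 0.466248193765569 gf 0.0
units [0.04 0.02 4.79]
```

```bash
python3 -m crank '[[[0.04,0.03,0.8,0,0,0,40],[0,0,0.8,0,0,0,40],[0,0,0.8,0,0,0,40],[0,0,0.8,0,0,0,40],[0,0,0.6,0,0,0,40],[0,0,0.5,0,0,0,40],[0,0,0.5,0,0,0,40],[0,0,0,0,0,0,40]]]' 20
python3 -m crank '[[[0,0,0,0,0,0,30],[0,0,0,0,0,0,25],[0,0,0,0,0,0,20],[0,0,0,0,0,0,16],[0,0,0,0,0,0,10],[0,0,0,0,0,0,8],[0,0,0,0,0,0,8],[0,0,0,0,0,0,8]]]' 20
python3 -c "
from h import *
st()"
```

```text
time_s: 21.7
eef_pos: [667.5, 105.1, 79.7]
ee_rot: [-0.001, 0.757, 0.653, -0.001]
force: [0.5, -0.4, 0.1]
grip_width: 0.467
grip_force: 0.0
time_s: 22.5
eef_pos: [668.4, 105.2, 81.8]
ee_rot: [0.0, 0.757, 0.653, 0.0]
force: [-1.7, 1.1, 5.1]
grip_width: 0.157
grip_force: 22.4
t 22.5 unit [ 60.5 202.   81.8] F unit [-1.84  0.88  5.11] toolx,y ang [ 1.423 -0.147] z [ 0.001  0.    -1.   ] gw 0.15745806923226646 gf 22.4388125538826
```

```bash
python3 -m crank '[[[0,-0.2,0,0,0,0,8],[0,-0.26,0,0,0,0,8],[0,-0.3,0,0,0,0,8],[0,-0.3,0,0,0,0,8],[0,-0.3,0,0,0,0,8],[0,-0.3,0,0,0,0,8],[0,-0.1,0,0,0,0,8],[0,0,0,0,0,0,8]]]' 
python3 -c "
from h import *
st()"
python3 -m crank '[[[0,0,0,0,0,0,20],[0,0,0,0,0,0,30],[0,0,0,0,0,0,40],[0,0,0,0,0,0,40],[0,0,0,0,0,0,40],[0,0,-0.5,0,0,0,40],[0,0,-1,0,0,0,40],[0,0,-1,0,0,0,40]]]' >/dev/null
python3 -m crank '[[[0,0,-1,0,0,0,40],[0,0,-1,0,0,0,40],[0,0,-1,0,0,0,40],[0,0,-0.8,0,0,0,40],[-1,-0.8,0,0,0,0,40],[-1,-0.8,0,0,0,0,40],[-1,-0.8,0,0,0,0,40],[-1,-0.8,0,0,0,0,40]]]'
python3 -m crank '[[[-1,-0.8,0,0,0,0,40],[-1,-0.8,0,0,0,0,40],[-1,-0.8,0,0,0,0,40],[-1,-0.8,0,0,0,0,40],[-1,0,0,0,0,0,40],[-1,0,0,0,0,0,40],[-1,0,0,0,0,0,40],[-1,0,0,0,0,0,40]]]'
python3 -m crank '[[[-0.5,0,0,0,0,0,40],[-0.5,0,0,0,0,0,40],[0,0,0,0,0,0,40],[0,0,0,0,0,0,40],[0,0,0,0,0,0,40],[0,0,0,0,0,0,40],[0,0,0,0,0,0,40],[0,0,0,0,0,0,40]]]' >/dev/null
python3 - <<'E'
from h import *
import cv2
st()
F=[np.mean([capture(n).astype(float) for _ in range(4)],0) for n in("top","side")]
a,b=[f.clip(0,255).astype(np.uint8) for f in F]
cv2.imwrite("pics/top3.png",a);cv2.imwrite("pics/side3.png",b)
A=cv2.resize(a[120:195,175:225],(400,600),interpolation=2);B=cv2.resize(b[115:175,210:250],(400,600),interpolation=2)
cv2.imwrite("pics/a3.png",np.hstack([A,B]))
E
```

```text
time_s: 23.3
eef_pos: [624.1, 112.6, 81.7]
ee_rot: [-0.0, 0.757, 0.653, 0.001]
force: [-0.3, 5.7, 6.5]
grip_width: 0.164
grip_force: 22.9
t 23.3 unit [ 15.6 202.6  81.7] F unit [-1.11  5.58  6.5 ] toolx,y ang [ 1.424 -0.147] z [ 0.001  0.001 -1.   ] gw 0.16350885476400856 gf 22.907065451145172
time_s: 24.9
eef_pos: [529.8, 23.6, 239.8]
ee_rot: [0.001, 0.757, 0.653, 0.0]
force: [-0.3, -0.3, 0.5]
grip_width: 0.467
grip_force: 0.0
time_s: 25.7
eef_pos: [422.1, -162.8, 239.9]
ee_rot: [0.001, 0.757, 0.653, 0.0]
force: [-0.6, 1.3, -0.6]
grip_width: 0.468
grip_force: 0.0
t 26.5 unit [-142.1 -123.9  238.8] F unit [0.45 0.22 0.63] toolx,y ang [ 1.424 -0.147] z [ 0. -0. -1.] gw 0.4681992710077094 gf 0.0
```

View pics/a3.png

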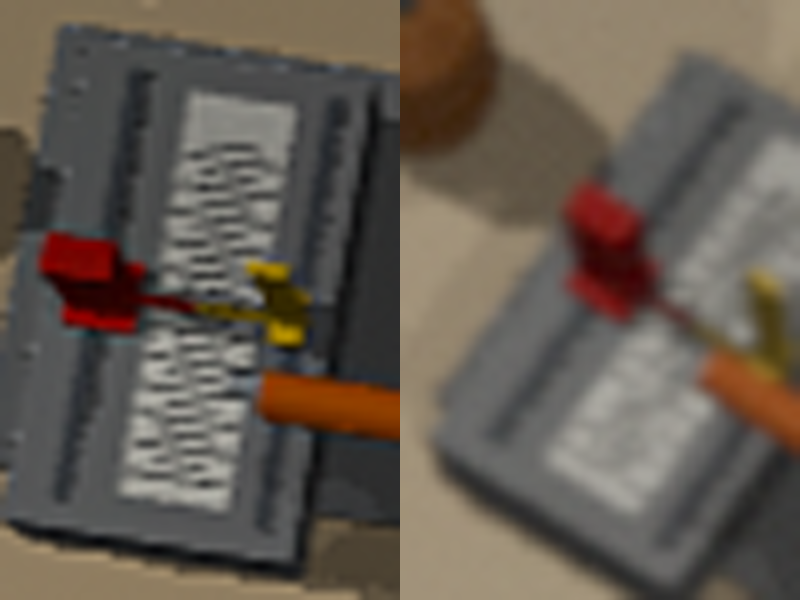

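The red line, from (140,299) to (195,307), runs straight into the yellow one starting at (198,309). They are level within about 0.5 mm, the pointer hasn't moved, the bin is open and the robot is clear.

```bash
python3 -c "
from rig import *
print(finish_job())"
```

```text
the job is handed in; nothing more can be done
None
```

I handed the job in: the bar was held at about 9.9 N for over a second and eased back until the bin hung open, and the red tab's line was set level with the yellow pointer's (about 0.5 mm by eye in the pictures). No verdict was returned.

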